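Slide a loaded stacking tray home into the frame below

ROBOT

A 7-joint arm with a two-finger parallel gripper is mounted at the origin on the work surface. World frame = base frame: x ahead of the robot, y to its left, z up, the work surface at z = 0. Lengths are in m, angles in degrees, forces in N, time in s.
With the tool pointing down it reaches from about 0.35 to 0.775 m from the base axis. Payload 3.1 kg.
Tool frame: the origin (TCP) lies on the centre line of the jaws, within the pads' length; the fingertips stand 17 mm ahead of it and the grasp point (between the pads) lies 2 mm behind it (robot.tip_reach is the distance from the TCP to the fingertips, in m); z points along the fingers, y is the direction in which the jaws open and shut (so a half turn about z gives the same grasp; the last joint's range is limited). The gripper opens to 85 mm and grips with 20 to 120 N. Pads are 22 mm wide; open, the fingers measure 114 mm over their backs; the gripper's body (76 mm by 85 mm) begins 54 mm behind the grasp point. The pads swing forward as they close: fully open they stand 13 mm farther back than shut.
Start: joints at [-66.962, 17.813, 0.802, 86.603, -0.252, 75.585, -1.558], TCP at [0.236, 0.497, 0.248] pointing down, gripper open.
Joint ranges: [-154.91, 154.91], [-16.99, 109.72], [-72.82, 74.43], [7.12, 147.25], [-82.49, 262.49], [11.32, 116.49], [-174.64, 174.64]. Speed limits (degrees/s): [159.86, 159.86, 180, 180, 180, 180, 180].

INTERFACE

Orientations are given as [roll, pitch, yaw] about the fixed x, y, z axes, in that order (R = Rz(yaw) Ry(pitch) Rx(roll)).
In Python, from station import robot, fingers, vision, workorder, recognise gives the robot as it stands. Calls block until the motion is done:
- robot.move_to(position, orientation): joint-space move of the TCP to a pose.
- robot.line_to(position, orientation=None, velocity=0.15, f_stop=None): straight line of the TCP; orientation=None keeps the orientation; velocity is the mean speed in m/s. With f_stop (N) it stops when the force on the tool has changed by that much, and returns True; else False.
- robot.move_j(angles): joint-space move.
- fingers.gripper_to(opening, force=None): opening from 0.0 (shut) to 1.0 (fully open); force is the grip in N (None keeps the last); returns when the fingers have stopped.
- robot.pause(seconds).
- robot.inverse_kinematics(position, orientation): joint angles nearest the present ones, or None.
- vision.grab_frame(name): name is "scene" or "top" or "wrist"; returns the picture (420x560x3 uint8, red, green, blue); there is no depth.
- vision.calibration(name): a dict with "mtx" (3x3 intrinsics, pixels), "extrinsics" (4x4, takes a point from world to camera coordinates); the wrist camera has in their place "T_tool_cam" (4x4, takes a point from camera to tool coordinates, whose origin is the TCP and whose axes are the flange's). Camera axes: x right, y up, looking along -z (the intrinsics and any distortion apply to the point x, -y, -z); pixel columns grow to the right and rows downward; lengths in m; the calibration is good to about 2 mm. A picture is of the moment at which its call begins: read the wrist's pose just before it. calibration takes no time and is no camera call.
A pose or a line that the arm cannot do raises robot.PlanningError and nothing moves.
- workorder.close_job(): hands the job in, once; it reports no verdict.
Trained networks look in the newest picture that a camera, given by its name, has taken for a name from the list of things; names that differ only in an ending like _2 or _b are one class to them, and where a whole thing is asked for, a point or a joint stands for the part that bears it (a point fixed in the world has none). Each returns a list of dicts, best first, with "p" (0 to 1); they miss things now and then, are a little off and sometimes report something else, mostly with a low value. They report only what shows in the picture. A call takes as long as a camera call. They do not tell look-alikes from the thing itself.
- recognise(label, camera): "rect" ([centre column, centre row, width, height] in pixels, round what is visible of it).
Readings, each from a call of its own:
- robot.current_time_s(): time.
- robot.current_joint_positions(): joint angles.
- robot.current_dq(): joint speeds.
- robot.current_joint_torque(): joint torques, N m.
- robot.current_tool_pos(): TCP position.
- robot.current_eef_rot(): TCP orientation.
- robot.current_contact_force(): force on the tool from outside, world axes, zero at the start.
- robot.current_torque(): the same for the moment, N m.
- robot.current_finger_gap(): opening from 0.0 (shut) to 1.0 (fully open).
Only numpy, scipy, OpenCV 4.12 (cv2) and the standard library are available. Lean on these libraries where they do the work, as an engineer would, in place of code of your own. Each camera call takes 0.05 s, during which the arm holds its last target.

TASK

The beige tray with the red caps in it was put down askew on the grey stacking frame, so its four corner posts stand beside their sockets. Slide the tray across the frame, without lifting it off, until all four posts have dropped fully home and the tray sits level and square. Keep the caps in the tray, leave the other things on the bench alone, and let go.

Things in the scene. Friction and masses are not known exactly. Their poses are not given: they have to be found in the camera images.
- tray_base (a point): Loose beige plastic tray, open on top, 140 mm along its x, 190 mm along its y, walls 25 mm high and 4 mm thick, about 0.35 kg. This point: centre of its underside, z up. At the start it is 30 mm above the frame's deck, 36 to 50 mm off to the frame's -x side and askew; fully home it is 12 mm above the deck. It slides when a wall is pushed from outside with 3 to 10 N.
- tray_post (a point): Lower tip of the tray's post at its +x, +y corner. Four equal posts stand under the tray at x = +-55, y = +-80 mm from tray_base, each 30 mm long: next to the tray a round collar 34 mm across and 12 mm high, then a steel pin 16 mm across whose last 7 mm taper to 8 mm. Home, the collars rest on the deck. The tray looks the same turned half round.
- rack_seat (a point): Grey stacking frame, fixed to the bench. This point: on its flat deck top (90 mm above the bench), midway between the four sockets, z up. The deck is 16 mm thick and reaches from x = -130 to +82 mm, y = -131 to +131 mm; its wide side (-x) faces the robot. The tray is home with tray_base 12 mm straight above this point, sides parallel (or half round).
- rack_socket (a point): Mouth, on the deck top, of the frame's socket at its +x, +y corner. The four sockets are round through holes 24 mm across at x = +-55, y = +-80 mm from rack_seat. Between them the deck has a window 70 mm (x) by 50 mm (y).
- cap0: A loose round red plastic cap, 42 mm across and 20 mm high, lying in the tray; origin at the centre of its underside
- cap1: Another such cap in the tray
- cap2: Another such cap in the tray
- spare_ring: A red ring, 56 mm across, 25 mm high, on the bench beside the frame on its +y side; not part of the job. Origin at the centre of its underside
- driver: A screwdriver 170 mm long lying on the bench beside the frame on its -y side; not part of the job
- block: A wooden block 70 x 50 x 40 mm on the bench behind the frame; not part of the job. Origin at the centre of its underside
Mind the look-alikes: they are no part of the job. What is shaped like the cap1 but blue or white is not meant. What is shaped like the cap2 but turquoise is not meant.

How it is judged:
By the outcome, as a careful person would: the job done as asked, in the order asked, and still so for the second after the job is handed in, with the robot touching nothing.
It also fails if it takes over 48 s, if anything falls off the work surface, if the arm or the gripper's body presses on something with over 40 N, if the wrist force passes 120 N, or if a joint passes its speed limit or range.

## Working session

There is one attempt and no reset: what is moved stays moved. The work goes in short steps, each a Python script; the robot and the scene stay as the last script left them, time stands still between calls to the robot, and variables do not carry over. Pictures are saved under pics/ and viewed, and the job is handed in when it is done.

```bash
ls; mkdir -p pics; python3 - <<'E'
from station import robot, fingers, vision, workorder, recognise
import cv2
for n in ["scene","top","wrist"]:
    im=vision.grab_frame(n); cv2.imwrite(f"pics/a_{n}.png",im[:,:,::-1])
    c=vision.calibration(n); print(n,{k:(v.tolist() if hasattr(v,'tolist') else v) for k,v in c.items()})
    if n!="wrist":
        for l in ["tray_base","rack_seat","cap0"]:
            print(l,[(d['p'],d['rect']) for d in recognise(l,n)][:6])
print(robot.current_time_s())
E
```

```text
pics
scene {'mtx': [[425.07938378775503, 0.0, 284.0103220727153], [0.0, 425.07938378775503, 206.97193480013618], [0.0, 0.0, 1.0]], 'extrinsics': [[-0.32432084716737497, 0.9459464923605712, -0.00110529786402816, 0.1253090304927328], [-0.7962283825669015, -0.2723582759412892, 0.540223409638257, 0.43076160324320695], [0.5107214024177291, 0.17608578340405726, 0.8415209123934161, -1.341614831567499], [0.0, 0.0, 0.0, 1.0]]}
tray_base [(0.78, [280.9, 192.6, 106.1, 80.9])]
rack_seat [(0.97, [283.5, 235.1, 146.7, 88.5])]
cap0 [(0.67, [279.1, 203.1, 22.0, 20.6]), (0.6, [264.1, 173.2, 21.2, 18.3]), (0.53, [308.6, 184.2, 19.5, 16.0]), (0.48, [346.3, 189.1, 12.8, 9.8])]
top {'mtx': [[433.4754618624396, 0.0, 268.2327050968922], [0.0, 433.4754618624396, 206.69069994101136], [0.0, 0.0, 1.0]], 'extrinsics': [[-0.01309656982812258, -0.9997310290369927, -0.019140257035168192, 0.06923400828667688], [0.9941338149724426, -0.015073748346434738, 0.10710154078782032, -0.6002396508663485], [-0.10736124900108929, -0.017625313938297704, 0.9940638362406625, -0.8768542508857511], [0.0, 0.0, 0.0, 1.0]]}
tray_base [(0.97, [269.7, 219.2, 107.2, 76.5])]
rack_seat [(0.69, [262.1, 211.5, 144.3, 115.7])]
cap0 [(0.83, [271.3, 204.1, 20.2, 13.7]), (0.83, [242.2, 234.6, 24.0, 24.9]), (0.74, [293.2, 143.5, 18.9, 21.2]), (0.66, [302.4, 234.5, 22.0, 20.8]), (0.66, [217.4, 288.9, 24.5, 18.5]), (0.52, [286.2, 290.9, 19.5, 22.9])]
wrist {'mtx': [[367.539181347679, 0.0, 279.31273461054536], [0.0, 367.539181347679, 205.29257010046476], [0.0, 0.0, 1.0]], 'T_tool_cam': [[0.0014932180675543377, 0.9599157186504403, 0.2802848254679653, 0.07144713962340028], [0.9999987108443081, -0.0012678754446344416, -0.0009852926340446768, 0.0008008161049771756], [-0.0005904316391754487, 0.2802859353939507, -0.9599163743841508, -0.12504575666305473], [0.0, 0.0, 0.0, 1.0]]}
0.45
```

```bash
python3 - <<'E'
import cv2
a=cv2.imread("pics/a_top.png")
cv2.imwrite("pics/a_top_c.png",cv2.resize(a[120:320,160:400],None,fx=3.2,fy=3,interpolation=cv2.INTER_CUBIC)[:600])
b=cv2.imread("pics/a_scene.png")
cv2.imwrite("pics/a_scene_c.png",cv2.resize(b[120:320,180:440],None,fx=3,fy=3,interpolation=cv2.INTER_CUBIC))
E
```

```text
(no output)
```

View pics/a_top.png

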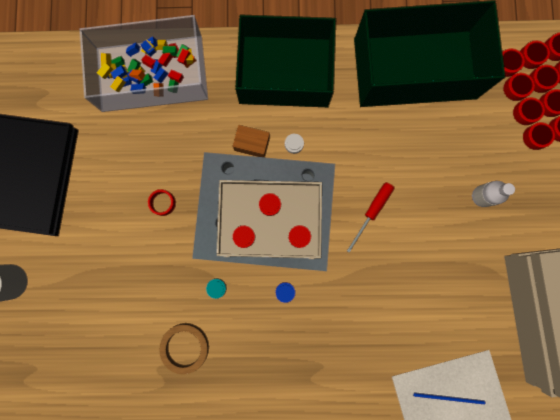

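View pics/a_top_c.png

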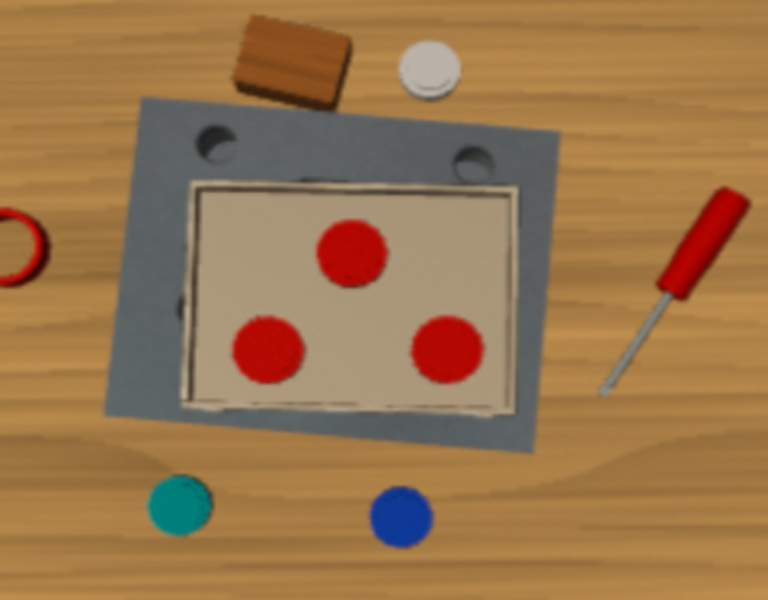

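View pics/a_scene_c.png

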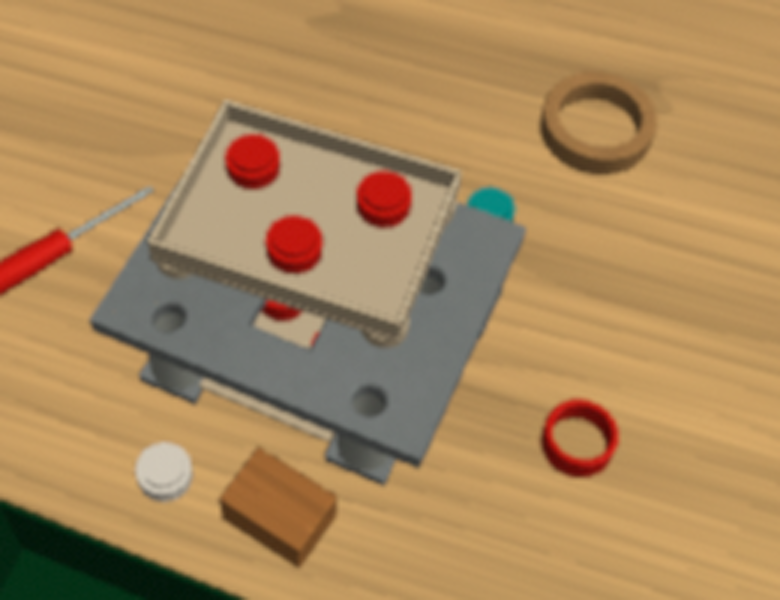

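Top view: the tray on the frame at about (270,219) px holds the red caps at (270,204), (244,236) and (300,236). The blue (285,292), white (294,143) and turquoise (217,289) look-alikes are on the bench, outside the tray. Next I fit the frame and tray poses.

```bash
cat > h.py <<'E'
import numpy as np, cv2
from scipy.optimize import least_squares
from station import robot, fingers, vision, workorder, recognise
def proj(P,c):
    P=np.atleast_2d(P); E=np.array(c['extrinsics']); q=P@E[:3,:3].T+E[:3,3]
    q=q*[1,-1,-1]; K=np.array(c['mtx']); u=q@K.T; return u[:,:2]/u[:,2:]
def unproj(uv,z,c):
    E=np.array(c['extrinsics']);K=np.array(c['mtx']);R=E[:3,:3];o=-R.T@E[:3,3]
    uv=np.atleast_2d(uv).astype(float); d=np.c_[uv,np.ones(len(uv))]@np.linalg.inv(K).T
    d=(d*[1,-1,-1])@R; s=(z-o[2])/d[:,2]; return o+d*s[:,None]
def fitrect(pts,x0,x1,y0,y1,g):
    # fit boundary points to rectangle w/ known extents
    def r(p):
        c,s=np.cos(p[2]),np.sin(p[2]); q=(pts[:,:2]-p[:2])@np.array([[c,-s],[s,c]])
        cx=np.array([(x0+x1)/2,(y0+y1)/2]);h=np.array([(x1-x0)/2,(y1-y0)/2])
        a=np.abs(q-cx)-h
        return np.where((a>0).all(1),np.hypot(*np.maximum(a,0).T),a.max(1))
    s=least_squares(r,g,loss='soft_l1',f_scale=0.002)
    return s.x,np.sqrt(np.median(s.fun**2)),s
def outer(mask,near):
    mask=cv2.morphologyEx(mask.astype(np.uint8),cv2.MORPH_OPEN,np.ones((3,3)))
    cs,_=cv2.findContours(mask,cv2.RETR_EXTERNAL,cv2.CHAIN_APPROX_NONE)
    c=max(cs,key=cv2.contourArea); return c[:,0]
def masks(im):
    hsv=cv2.cvtColor(im,cv2.COLOR_RGB2HSV).astype(int); H,S,V=hsv[...,0],hsv[...,1],hsv[...,2]
    grey=(H>90)&(H<125)&(S>20)&(S<110)&(V>50)&(V<160)
    beige=(H<30)&(S>15)&(S<85)&(V>90)
    return grey,beige
def deckdeg(p): return [round(p[0]*1e3,1),round(p[1]*1e3,1),round(np.degrees(p[2]),2)]
E
python3 - <<'E'
from h import *
a=cv2.imread("pics/a_top.png")[:,:,::-1].copy()
for u,v in [(210,170),(200,240),(328,200),(240,190),(270,230),(218,240),(320,230),(270,255),(150,250),(350,150)]:
    print((u,v),cv2.cvtColor(a[v:v+1,u:u+1],cv2.COLOR_RGB2HSV)[0,0])
E
```

```text
(210, 170) [96 13 99]
(200, 240) [ 97  22 103]
(328, 200) [96 14 94]
(240, 190) [ 18  74 169]
(270, 230) [ 18  73 171]
(218, 240) [ 18  72 148]
(320, 230) [ 18  71 155]
(270, 255) [ 18  75 160]
(150, 250) [ 17 151 176]
(350, 150) [ 17 151 174]
```

```bash
python3 - <<'E'
s=open('h.py').read()
s=s.replace("(S>20)&(S<110)&(V>50)&(V<160)","(S<110)&(V>40)&(V<150)").replace("(S>15)&(S<85)&(V>90)","(S>35)&(S<100)&(V>90)").replace("H>90)","H>80)")
s+='''
def fits(im,c,ztray,zr=0.145,verbose=1):
    g,b=masks(im); roi=np.zeros_like(g); roi[130:300,170:360]=1; g&=roi; b&=roi
    hs=cv2.cvtColor(im,cv2.COLOR_RGB2HSV); red=((hs[...,0]<8)|(hs[...,0]>172))&(hs[...,1]>150)&roi
    m=cv2.morphologyEx((g|b).astype(np.uint8),cv2.MORPH_CLOSE,np.ones((5,5)))
    cd=outer(m,None); cb=outer(cv2.morphologyEx((b|red).astype(np.uint8),cv2.MORPH_CLOSE,np.ones((3,3))),None)
    pd=unproj(cd,0.09,c); pt=unproj(cb,zr,c)
    d=fitrect(pd,-.130,.082,-.131,.131,[pd[:,0].mean()+.02,pd[:,1].mean(),-.1])
    t=fitrect(pt,-.07,.07,-.095,.095,[pt[:,0].mean(),pt[:,1].mean(),0])
    return d,t,cd,cb
def rel(d,t):
    c,s=np.cos(d[2]),np.sin(d[2]); v=np.array(t[:2])-d[:2]
    return [round(1e3*(c*v[0]+s*v[1]),1),round(1e3*(-s*v[0]+c*v[1]),1),round(np.degrees(t[2]-d[2]),2)]
'''
open('h.py','w').write(s)
E
python3 - <<'E'
from h import *
c=vision.calibration("top")
im=cv2.imread("pics/a_top.png")[:,:,::-1].copy()
d,t,cd,cb=fits(im,c,0)
print("deck",deckdeg(d[0]),d[1],"tray",deckdeg(t[0]),t[1],"rel",rel(d[0],t[0]))
def box(p,x0,x1,y0,y1,z):
    q=np.array([[x0,y0],[x1,y0],[x1,y1],[x0,y1]]);C,S=np.cos(p[2]),np.sin(p[2])
    return np.c_[q@np.array([[C,S],[-S,C]])+p[:2],np.full(4,z)]
for n in ["top","scene"]:
    cc=vision.calibration(n); o=cv2.imread(f"pics/a_{n}.png"); o=cv2.resize(o,None,fx=4,fy=4,interpolation=cv2.INTER_CUBIC)
    dr=lambda P,col: cv2.polylines(o,[np.int32((proj(P,cc)+.5)*4)],True,col,1)
    dr(box(d[0],-.130,.082,-.131,.131,.09),(0,255,0)); dr(box(t[0],-.07,.07,-.095,.095,.145),(255,0,255))
    for sx in(-1,1):
        for sy in (-1,1):
            k=box(d[0],sx*.055,sx*.055,sy*.08,sy*.08,.09)[0]
            th=np.linspace(0,6.28,30); dr(np.c_[k[0]+.012*np.cos(th),k[1]+.012*np.sin(th),th*0+.09],(0,255,255))
    a,b=(180,130) if n=="top" else (190,140)
    cv2.imwrite(f"pics/b_{n}.png",o[b*4:b*4+600,a*4:a*4+760])
E
```

```text
deck [np.float64(612.2), np.float64(65.6), np.float64(-6.17)] 0.0008603688774105611 tray [np.float64(567.4), np.float64(57.4), np.float64(-2.15)] 0.0005375517773153482 rel [np.float64(-43.6), np.float64(-13.0), np.float64(4.02)]
```

View pics/b_top.png

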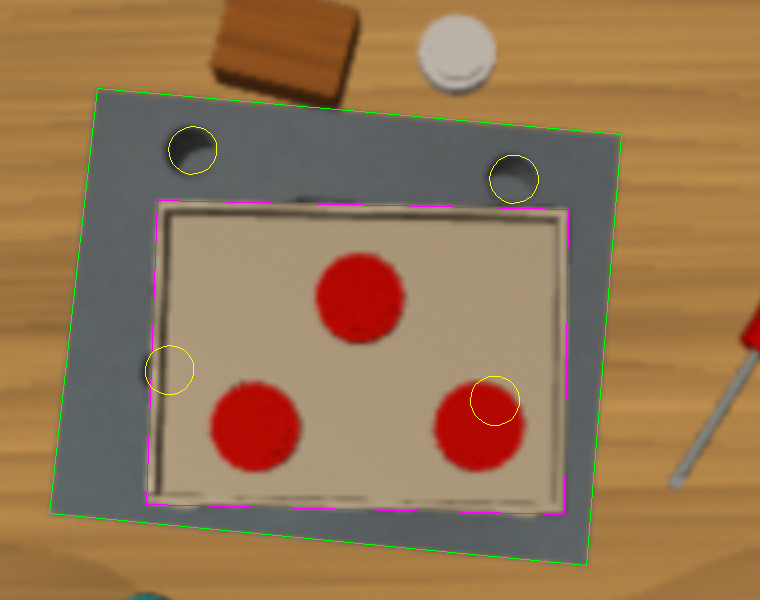

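View pics/b_scene.png

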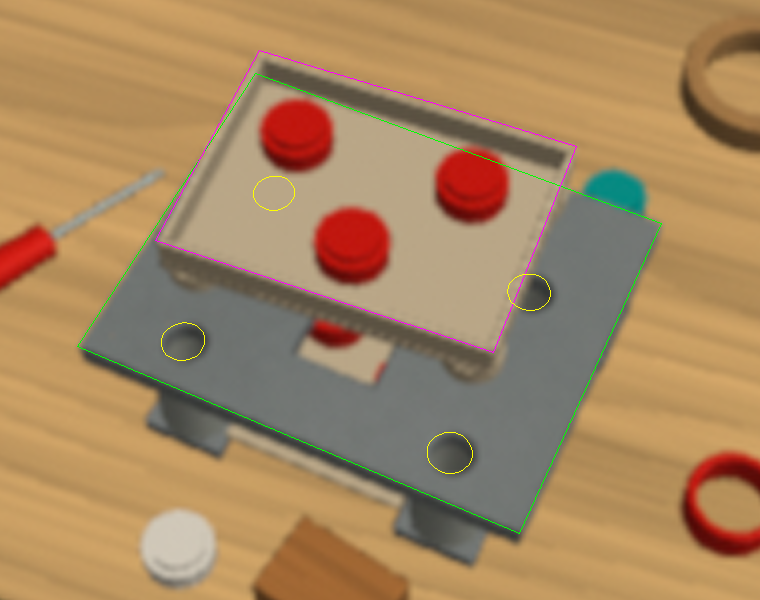

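```bash
cat >> h.py <<'E'
DECK=np.array([.6122,.0656,np.radians(-6.17)])
def tpose(t,yawoff,off=-0.068,z=0.149):
    return [t[0]+off*np.cos(t[2]),t[1]+off*np.sin(t[2]),z],[180,0,np.degrees(t[2])+yawoff]
E
python3 - <<'E'
from h import *
print(robot.tip_reach,robot.current_eef_rot(),robot.current_joint_positions(),robot.current_contact_force())
t=np.array([.5674,.0574,np.radians(-2.15)])
for y in (90,-90):
    for T in (t,DECK):
        for z in (.25,.149):
            p,o=tpose(T,y,z=z); print(y,p,o,robot.inverse_kinematics(p,o))
E
```

```text
0.017 [-1.79990177e+02  2.05766715e-03  1.54576826e+02] [-66.96116748  17.81685538   0.80309442  86.60985616  -0.25187012
  75.58493844  -1.55701544] [-0.67013801 -0.4143148   0.28379336]
90 [np.float64(0.4994478695793129), np.float64(0.05995107257637496), 0.25] [180, 0, np.float64(87.85)] [-37.76223198  13.53949468  35.48736701  94.61555158  -8.11034251
  74.44031576  -2.99548946]
90 [np.float64(0.4994478695793129), np.float64(0.05995107257637496), 0.149] [180, 0, np.float64(87.85)] [-35.82863525  18.90986286  33.95604064 103.38136592 -11.91150601
  61.28476081   0.30762271]
90 [np.float64(0.5445938984303624), np.float64(0.07290855871946358), 0.25] [180, 0, np.float64(83.83)] [-35.41674918  19.6236107   35.00904727  87.52507775 -11.43068079
  76.45890343  -5.46102492]
90 [np.float64(0.5445938984303624), np.float64(0.07290855871946358), 0.149] [180, 0, np.float64(83.83)] [-35.32643068  24.66976792  35.08446054  96.24790962 -15.48157625
  63.99692177  -2.02278325]
-90 [np.float64(0.4994478695793129), np.float64(0.05995107257637496), 0.25] [180, 0, np.float64(-92.15)] [-21.31128724  12.27006826  15.11435624  94.04122654  -3.30268234
  74.12601242 172.22737963]
-90 [np.float64(0.4994478695793129), np.float64(0.05995107257637496), 0.149] [180, 0, np.float64(-92.15)] [-17.74235959  17.05000465  11.04521751 102.72550333  -3.6978031
  60.57360057 172.49726078]
-90 [np.float64(0.5445938984303624), np.float64(0.07290855871946358), 0.25] [180, 0, np.float64(-96.17)] [-18.22074316  17.72925715  11.6174789   86.85696701  -3.6270025
  75.78225398 167.58089483]
-90 [np.float64(0.5445938984303624), np.float64(0.07290855871946358), 0.149] [180, 0, np.float64(-96.17)] [-15.32870534  22.03695935   7.82338579  95.46446856  -3.2941818
  62.72290212 167.27047071]
```

```bash
python3 - <<'E'
from h import *
t=np.array([.5674,.0574,np.radians(-2.15)])
p,o=tpose(t,90,z=.25)
robot.move_to(p,o)
fingers.gripper_to(0.5,30)
p,o=tpose(t,90,z=.18)
robot.line_to(p,o)
for n in("wrist","top","scene"):
    cv2.imwrite(f"pics/c_{n}.png",vision.grab_frame(n)[:,:,::-1])
print(robot.current_tool_pos(),robot.current_contact_force(),robot.current_time_s(),robot.current_finger_gap())
w=cv2.imread("pics/c_wrist.png");s=cv2.imread("pics/c_scene.png")
cv2.imwrite("pics/c_both.png",np.hstack([cv2.resize(w,(400,300)),cv2.resize(s[120:270,200:400],(400,300))]))
E
```

```text
[0.50052801 0.05998619 0.18131637] [-0.24691553  0.57670024  0.18864484] 3.5583 0.500179855328139
```

View pics/c_both.png

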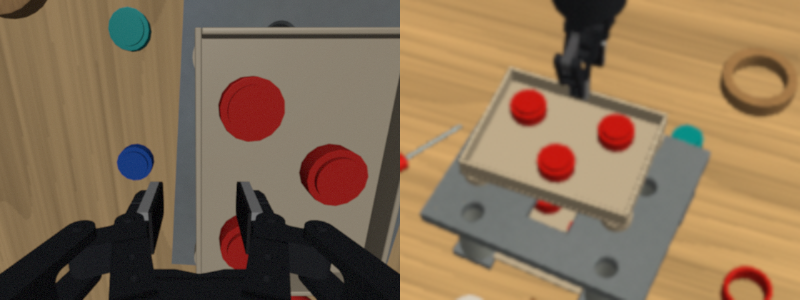

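The -x wall sits between the jaws (wall at about col 200 in the left panel, pads at 150 and 245), and no cap is near the inner finger. Next I descend, grip and slide.

```bash
python3 - <<'E'
from h import *
t=np.array([.5674,.0574,np.radians(-2.15)])
p,o=tpose(t,90,z=.149)
print(robot.line_to(p,o,velocity=.06,f_stop=8),robot.current_tool_pos())
fingers.gripper_to(0.0,40)
print(robot.current_finger_gap(),robot.current_contact_force(),robot.current_tool_pos())
p1,o1=tpose(DECK,90,z=.149)
# go 80% first
pm=(np.array(p)+.75*(np.array(p1)-p)); om=[180,0,o[2]+.75*(o1[2]-o[2])]
print(robot.line_to(pm,om,velocity=.03,f_stop=25),robot.current_contact_force(),robot.current_tool_pos(),robot.current_time_s())
for n in("top","scene"):
    cv2.imwrite(f"pics/d_{n}.png",vision.grab_frame(n)[:,:,::-1])
w=cv2.imread("pics/d_top.png");s=cv2.imread("pics/d_scene.png")
cv2.imwrite("pics/d_both.png",np.hstack([cv2.resize(w[130:280,170:370],(400,300)),cv2.resize(s[120:270,200:400],(400,300))]))
E
```

```text
False [0.4994573  0.0598474  0.14884339]
0.03458810687523086 [-1.13169001 -0.88376801  2.05389745] [0.49956716 0.05998457 0.14942628]
False [-7.82207397 -1.84376456 10.44053424] [0.53023257 0.06858406 0.14934492] 5.9833
```

View pics/d_both.png

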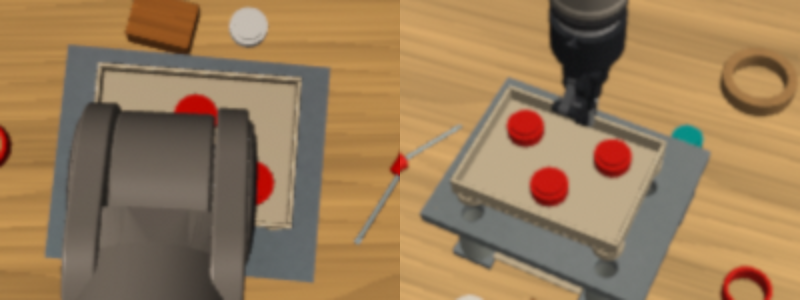

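```bash
python3 - <<'E'
from h import *
robot.pause(.2)
print(robot.current_contact_force(),robot.current_tool_pos(),robot.current_eef_rot(),robot.current_finger_gap())
p1,o1=tpose(DECK,90,z=.149)
print(robot.line_to(p1,o1,velocity=.02,f_stop=25)); robot.pause(.2)
print(p1,o1,robot.current_contact_force(),robot.current_tool_pos(),robot.current_eef_rot(),robot.current_finger_gap(),robot.current_time_s())
for n in("top","scene"):
    cv2.imwrite(f"pics/e_{n}.png",vision.grab_frame(n)[:,:,::-1])
w=cv2.imread("pics/e_top.png");s=cv2.imread("pics/e_scene.png")
cv2.imwrite("pics/e_both.png",np.hstack([cv2.resize(w[130:280,170:370],(400,300)),cv2.resize(s[120:270,200:400],(400,300))]))
E
```

```text
[-8.35533978 -1.33322662 10.91727494] [0.53026902 0.06858842 0.1493615 ] [-1.79598674e+02  6.30148956e-02  8.47788076e+01] 0.03186969646562866
False
[np.float64(0.5445938984303624), np.float64(0.07290855871946358), 0.149] [180, 0, np.float64(83.83)] [ 0.59843296  0.17222843 -4.31727522] [0.54446471 0.07287324 0.148906  ] [-1.79987689e+02  2.20083426e-03  8.38254875e+01] 0.034136270935782316 7.2167
```

View pics/e_both.png

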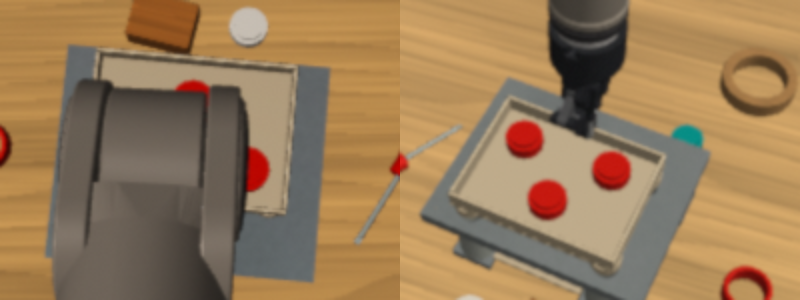

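The horizontal force is gone and the gripper now carries about 4.3 N of tray weight, so the posts should be over the sockets. Next I release.

```bash
python3 - <<'E'
from h import *
fingers.gripper_to(0.4); robot.pause(.3)
print(robot.current_contact_force())
p1,o1=tpose(DECK,90,z=.23)
robot.line_to(p1,o1,velocity=.15)
robot.move_to([.45,.25,.3],o1)
for n in("top","scene"):
    cv2.imwrite(f"pics/f_{n}.png",vision.grab_frame(n)[:,:,::-1])
w=cv2.imread("pics/f_top.png");s=cv2.imread("pics/f_scene.png")
cv2.imwrite("pics/f_both.png",np.vstack([cv2.resize(w[140:280,160:374],(458,300)),cv2.resize(s[150:290,200:414],(458,300))]))
print(robot.current_time_s())
im=w[:,:,::-1].copy(); c=vision.calibration("top")
for zr in (.127,.136,.145):
    d,t,_,_=fits(im,c,0,zr); print(zr,deckdeg(d[0]),deckdeg(t[0]),t[1],rel(DECK,t[0]))
E
```

```text
[-1.14849741  1.07563985  0.71494643]
9.675
0.127 [np.float64(612.2), np.float64(65.7), np.float64(-6.15)] [np.float64(612.5), np.float64(65.4), np.float64(-5.99)] 0.0013836616117083084 [np.float64(0.3), np.float64(-0.1), np.float64(0.18)]
0.136 [np.float64(612.2), np.float64(65.7), np.float64(-6.15)] [np.float64(611.4), np.float64(65.2), np.float64(-6.02)] 0.0014662174305115892 [np.float64(-0.7), np.float64(-0.5), np.float64(0.15)]
0.145 [np.float64(612.2), np.float64(65.7), np.float64(-6.15)] [np.float64(610.3), np.float64(65.0), np.float64(-6.05)] 0.0014831281979237635 [np.float64(-1.8), np.float64(-0.8), np.float64(0.12)]
```

View pics/f_both.png

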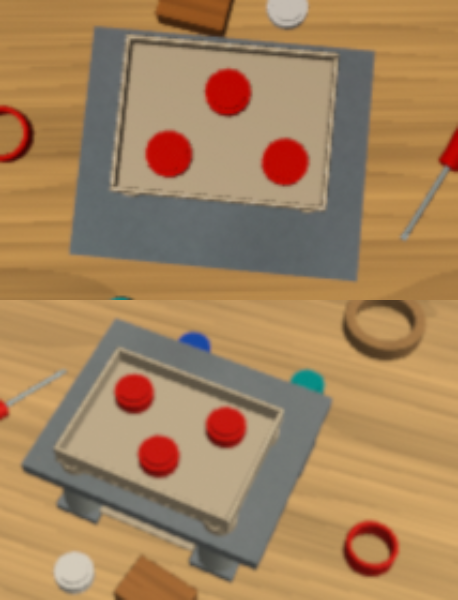

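```bash
python3 - <<'E'
from h import *
def box(p,x0,x1,y0,y1,z):
    q=np.array([[x0,y0],[x1,y0],[x1,y1],[x0,y1]]);C,S=np.cos(p[2]),np.sin(p[2])
    return np.c_[q@np.array([[C,S],[-S,C]])+p[:2],np.full(4,z)]
t=DECK
for n,(a,b) in {"top":(190,140),"scene":(200,155)}.items():
    cc=vision.calibration(n); o=cv2.imread(f"pics/f_{n}.png"); o=cv2.resize(o,None,fx=5,fy=5,interpolation=cv2.INTER_CUBIC)
    dr=lambda P,col: cv2.polylines(o,[np.int32((proj(P,cc)+.5)*5)],True,col,1)
    dr(box(DECK,-.130,.082,-.131,.131,.09),(0,255,0)); dr(box(t,-.07,.07,-.095,.095,.127),(255,0,255)); dr(box(t,-.07,.07,-.095,.095,.145),(255,255,0))
    cv2.imwrite(f"pics/g_{n}.png",o[b*5:b*5+600,a*5:a*5+760])
E
```

```text
(no output)
```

View pics/g_top.png

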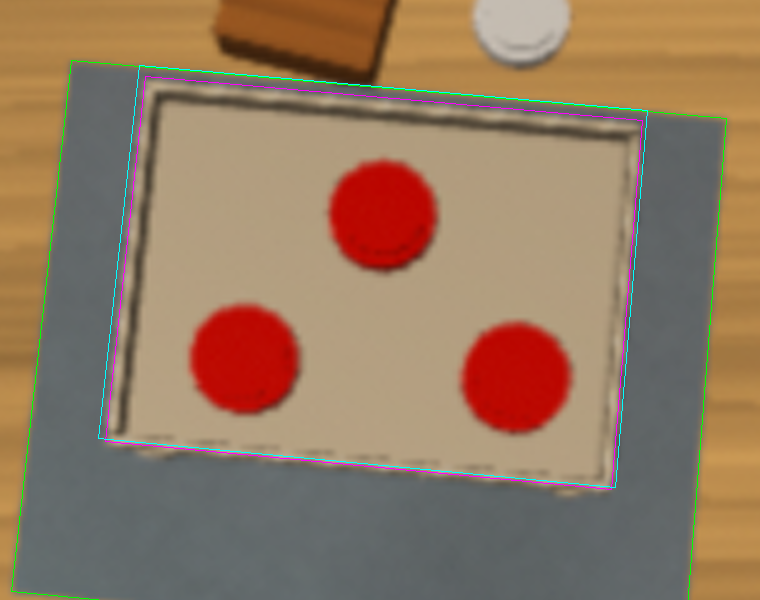

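View pics/g_scene.png

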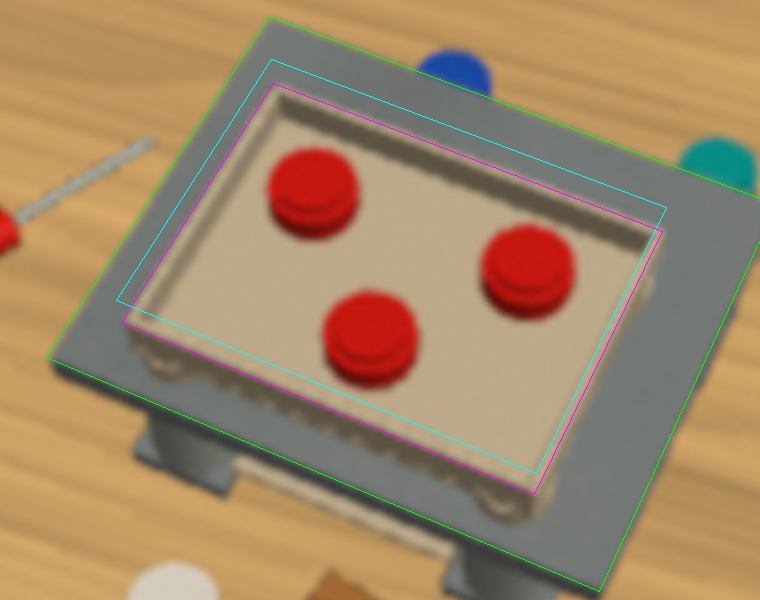

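In both views the tray rim lies on the "home" outline (magenta, z = 0.127), not the start-height outline (cyan). It is level on all four corners, all three red caps are inside, and the bench items haven't moved. The gripper is clear, so I hand in.

```bash
python3 - <<'E'
from h import *
print(robot.current_tool_pos(),robot.current_time_s()); print(workorder.close_job())
E
```

```text
[0.45098154 0.2472547  0.29913716] 9.675
the job is handed in; nothing more can be done
None
```

The tray is home on the frame, and I handed the job in at 9.7 s with the arm clear. I gripped the middle of its wall on the robot's side and slid it about 44 mm in x and 13 mm in y across the frame, turning it 4° square. Then I let go, and it dropped into the sockets.

**Position:** the last top picture puts the tray within about 0.3 mm and 0.2° of home. The rim matches the fully-home height in both the top and scene views, allowing for the roughly 2 mm camera error.

**Level and contents:** it looks level at all four corners, and all three red caps are inside. The other things on the bench show no movement.

**Force during the slide:** partway through, the gripper was pressing down on the tray with about 11 N. Just before release it was carrying about 4 N of the tray's weight, as the posts were already over the sockets. Both are well under the limits, and no check failed.

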